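# Set a cover plate out over the edge of the issue stand

## Robot

A 7-joint arm with a two-finger parallel gripper is mounted at the origin on the work surface. World frame = base frame: x ahead of the robot, y to its left, z up, the work surface at z = 0. Lengths are in m, angles in rad, forces in N, time in s.
With the tool pointing down it reaches from about 0.4 to 0.85 m from the base axis. Payload 4.5 kg.
Tool frame: the origin (TCP) lies midway between the tips of the shut fingers; the grasp point (between the pads) lies 19 mm behind it; z points along the fingers, y is the direction in which the jaws open and shut (so a half turn about z gives the same grasp; the last joint's range is limited). The gripper opens to 88 mm and grips with 3 to 60 N. Pads are 18 mm wide; open, the fingers measure 123 mm over their backs; the gripper's body (75 mm by 187 mm) begins 45 mm behind the grasp point.
Start: joints at [1.354, 0.689, -0.195, 1.565, 0.157, 0.902, -0.215], TCP at [0.155, -0.605, 0.239] pointing down, gripper open.
Joint ranges: [-3.01, 3.01], [-0.46, 2.08], [-1.47, 1.51], [0.13, 2.56], [-1, 4.14], [0.04, 2.09], [-2.66, 2.66]. Speed limits (rad/s): [2.57, 2.57, 3.14, 3.14, 3.14, 3.14, 3.14].

## Interface

Orientations are given as a unit quaternion [x, y, z, w].
In Python, from plant import get_state, snapshot, finish_job, regions_of gives the robot as it stands.
- The arm moves only by the tool send_rows, never from a script. Its argument "series" is a list of rows, each an object of numbers: "grip": the opening, from 0 (shut) to 1 (fully open); "dx", "dy", "dz": the shift along the tool's x, y, z in mm; "turn": the turn about the tool's z in rad. A call has 1 to 20 rows; each row shifts and turns the commanded pose from where the row before left it, along the tool's axes as they then stand; what a row does not reach is not made up. A row lasts 1/10 s, in which the tool goes at most 50 mm and 8.59 degrees, less where a joint would pass 70% of its speed; a pose out of reach is approached as far as the arm can. A call is refused whole if a number of a shift passes 50 or a number of a turn 0.15, either way. A call with a gripper value outside its range is refused whole. The fingers move at their own pace and stop on an object; "force" is the grip in N (left out, the last holds). Time passes only in rows, so rows that do not move let the fingers close. It gives the time, the measured TCP pose, the force and the opening at its end, in the units of the state.
- get_state(): the state, without advancing time (a new reading comes with each control period).
- snapshot(name): name is "side" or "top"; returns a dict with "img" (480x640x3 uint8, red, green, blue), "depth" (480x640 float32, m along the optical axis (not along the pixel's ray), 0 where there is no reading), "fov_y" (degrees; the focal length in pixels is half the picture's height over the tangent of half this angle, whatever the lens; pixels are square), "cx", "cy" (the principal point, pixels), "k1" (the pictures are not rectified: a ray, as slopes to the right and down, at radius r is drawn at 1 + k1 r^2 times it, then the intrinsics apply), "R" (3x3) and "t" (3): a world point X has camera coordinates R X + t. Camera axes: x right, y down, z forward; pixel columns grow to the right and rows downward; lengths in m; the calibration is good to about 2 mm. A picture is of the moment at which its call begins.
- finish_job(): hands the job in, once; it reports no verdict.
Trained networks look in a picture, given as the dict that the camera call returned (one of the last four; its "shot" number tells which), for a name from the list of things; names that differ only in an ending like _2 or _b are one class to them, and where a whole thing is asked for, a point or a joint stands for the part that bears it (a point fixed in the world has none). Each returns a list of dicts, best first, with "score" (0 to 1); they miss things now and then, are a little off and sometimes report something else, mostly with a low value. They report only what shows in the picture. A call takes as long as a camera call. They do not tell look-alikes from the thing itself.
- regions_of(picture, target): "pixels" (480x640 bool, what is visible of it) and "extent" ([left, top, right, bottom] in pixels, round what is visible of it).
The state is a dict: "clock": time; "q": joint angles; "qd": joint speeds; "joint_torque": joint torques, N m; "tool_pos": TCP position; "eef_rot": TCP orientation; "contact_force": force on the tool from outside, world axes, zero at the start; "moment": the same for the moment, N m; "opening": opening from 0.0 (shut) to 1.0 (fully open).
Only numpy, scipy, OpenCV 4.12 (cv2) and the standard library are available. Lean on these libraries where they do the work, as an engineer would, in place of code of your own. Each camera call takes 0.05 s, during which the arm holds its last target.

## Task

The bare aluminium cover plate lies flat on the low teal stand, where it is too thin to pick up. Push it along with the fingertips towards the stand's front edge (the one with yellow edging), until it juts out just to its red line: the whole line lies right above the edge, ready for the next person to take it. Only slide it, never lift it or tip it up, and leave the blue plate and everything else where it is.

Things in the scene. Friction and masses are not known exactly. Their poses are not given: they have to be found in the camera images.
- stand: Low teal steel stand, fixed to the table: a flat shelf board 260 mm deep (its x) by 500 mm wide (its y), 18 mm thick, its top 60 mm above the table, on two side panels. Origin at table height under the middle of the board. Its -x axis points to the front edge, the one nearer the robot, which carries yellow edging; it stands turned by up to 0.25 rad.
- stand_edge (a point): Middle of the stand's upper front edge, 130 mm in front (-x) of the stand's centre and 60 mm above the table. Axes as the stand's: the edge runs along y, the board lies on the +x side.
- cover_plate: Loose bare aluminium plate, 120 mm (its x) by 90 mm (its y), 6 mm thick, about 0.12 to 0.24 kg, lying flat on the stand, with four dark screw holes at the corners and a red line 4 mm wide straight across it. Origin at the centre of its underside; -x points to the end that must jut out (within 0.35 rad of the stand's -x at the start). The red line lies 20 mm from the centre towards -x, thus 40 mm from that end.
- line_left (a point): Left (+y) end of the middle of the aluminium plate's red line, on the plate's upper face, at the plate's side. Axes as the plate's.
- line_right (a point): Right (-y) end of the same red line, 90 mm from the left end. Axes as the plate's.
- blue_plate: Loose blue plastic plate of the same shape, size and markings, lying on the other half of the stand. To be left alone. Origin at the centre of its underside.
- coupling: Loose brass coupling, 32 mm across and 40 mm high, standing on the rear of the stand between the plates. Origin at the centre of its underside. To be left alone.
- foot: Loose black plastic machine foot, a disc 28 mm across and 22 mm high, on the front of the stand between the plates. Origin at the centre of its underside. To be left alone.
- yellow_bin: Loose small yellow storage bin, 160 by 100 mm, 75 mm high, on the table left of the stand. Origin at the centre of its underside. To be left alone.
- jar: Loose jar, 60 mm across, 85 mm high, on the table right of the stand. Origin at the centre of its underside. To be left alone.
- tape: Loose orange ring of tape, 90 mm across, 24 mm high, on the table right of the stand. Origin at the centre of its underside. To be left alone.
- screwdriver: Loose screwdriver lying on the table close to the left end of the stand. Origin on its underside, near the middle of its length. To be left alone.
There are look-alikes about, which are no part of the job. Several things have the shape of the cover_plate; the one meant has the colours described above.

How it is judged:
At the end, for the whole second after the job is handed in: Both ends of the aluminium plate's red line lie within 6 mm of the stand's front edge, measured square to it, and within its width; the plate lies flat on the stand at rest; all other loose things are within 15 mm of where they began (x of line_left in the frame of stand_edge between -0.006 and 0.006 m and y of line_left in the frame of stand_edge between -0.248 and 0.248 m and x of line_right in the frame of stand_edge between -0.006 and 0.006 m and y of line_right in the frame of stand_edge between -0.248 and 0.248 m and height (world z) of cover_plate between 0.055 and 0.064 m and angle between cover_plate's own z axis and vertical below 0.05 rad and linear speed of cover_plate below 0.01 m/s and angular speed of cover_plate below 0.05 rad/s and x of cover_plate in the frame of stand_edge above 0 m and distance of each of blue_plate, coupling, foot, yellow_bin, jar, tape, screwdriver from where it was at the start of the episode below 0.015 m); the robot touches nothing.
It fails at once if The aluminium plate is lifted off the stand, tipped up or knocked off (height (world z) of cover_plate above 0.07 m or height (world z) of cover_plate below 0.05 m or angle between cover_plate's own z axis and vertical above 0.12 rad).
It fails at once if The blue plate or another bystander is moved by 15 mm or more (distance of any of blue_plate, coupling, foot, yellow_bin, jar, tape, screwdriver from where it was at the start of the episode above 0.015 m).
It also fails if it takes over 45 s, if anything falls off the work surface, if the arm or the gripper's body presses on something with over 40 N, if the wrist force passes 120 N, or if a joint passes its speed limit or range.

## Working session

There is one attempt and no reset: what is moved stays moved. The work goes in short steps, Python scripts to look and compute and a tool call to move; the robot and the scene stay as the last step left them, time stands still between calls to the robot, and variables do not carry over. Pictures are saved under pics/ and viewed, and the job is handed in when it is done.

Besides the shell and the picture viewer there is one more tool, called after "Call:" in YAML: its name, and indented under it one key for each argument. send_rows: Moves the arm, as the interface text tells. Its arguments: {"type":"object","properties":{"series":{"type":"array","items":{"type":"object","properties":{"grip":{"type":"number"},"dx":{"type":"number"},"dy":{"type":"number"},"dz":{"type":"number"},"turn":{"type":"number"}}}},"force":{"type":"number"}},"required":["series"]}

```bash
mkdir -p pics; python3 - <<'E'
from plant import *
import cv2,pickle
print(get_state())
for n in("side","top"):
    s=snapshot(n); pickle.dump(s,open(n+'.pkl','wb'))
    print(n,{k:v for k,v in s.items() if k not in('img','depth')})
    cv2.imwrite(f'pics/{n}0.png',s['img'][...,::-1])
    for t in("cover_plate","stand"):
        for r in regions_of(s,t): print(t,r['score'],r['extent'],r['pixels'].sum())
E
```

```text
{'clock': 0.0, 'q': array([ 1.35379063,  0.68998673, -0.19448819,  1.56632278,  0.15730117,
        0.90251763, -0.21509934]), 'qd': array([ 0.0015217 , -0.00026617,  0.00029227, -0.00032658, -0.00036124,
       -0.00096974,  0.00088328]), 'joint_torque': array([-4.43208328e-04, -5.27570951e+01, -1.26684006e+00, -1.53433210e+01,
       -5.25891641e-02,  6.50312664e-03,  1.79287176e-04]), 'tool_pos': array([ 0.15489603, -0.6048522 ,  0.23791334]), 'eef_rot': array([ 9.92142983e-01,  1.25105759e-01, -1.90707963e-04, -9.02274261e-04]), 'contact_force': array([-0.17837303, -0.05995159,  0.23576695]), 'moment': array([-0.01157752,  0.019262  ,  0.03224114]), 'opening': 1.006485344965555}
side {'fov_y': 56.65065145993354, 'cx': 305.7904781219434, 'cy': 240.49451016902793, 'k1': -0.0034258893006858613, 'R': array([[-0.72054887, -0.69319621, -0.0169803 ],
       [-0.52050884,  0.55690225, -0.64724836],
       [ 0.45812648, -0.45753568, -0.76209004]]), 't': array([0.39124769, 0.2949447 , 0.82368404]), 'shot': 1}
cover_plate 0.96 [439.4, 201.2, 488.1, 237.3] 1356
cover_plate 0.82 [286.4, 181.0
[... 193 characters left out ...]
 153.3, 383.4, 334.5] 15532
stand 0.26 [276.4, 227.2, 291.5, 242.2] 152
top {'fov_y': 49.034964363369994, 'cx': 326.27628842388623, 'cy': 250.00986605498133, 'k1': -0.047323295745464344, 'R': array([[-0.02244047, -0.99973947, -0.00417357],
       [-0.99834788,  0.02262972, -0.05281482],
       [ 0.05289551,  0.00298149, -0.9985956 ]]), 't': array([0.04388977, 0.48849912, 1.37352913]), 'shot': 2}
cover_plate 0.89 [349.3, 182.4, 393.2, 236.0] 1719
cover_plate 0.83 [438.5, 286.8, 493.9, 342.3] 1634
cover_plate 0.62 [233.8, 275.9, 285.5, 330.1] 1548
cover_plate 0.57 [381.9, 295.3, 412.5, 336.0] 1611
cover_plate 0.39 [221.3, 148.9, 419.5, 258.4] 16423
stand 0.76 [221.3, 154.7, 419.4, 254.7] 16364
```

View pics/top0.png

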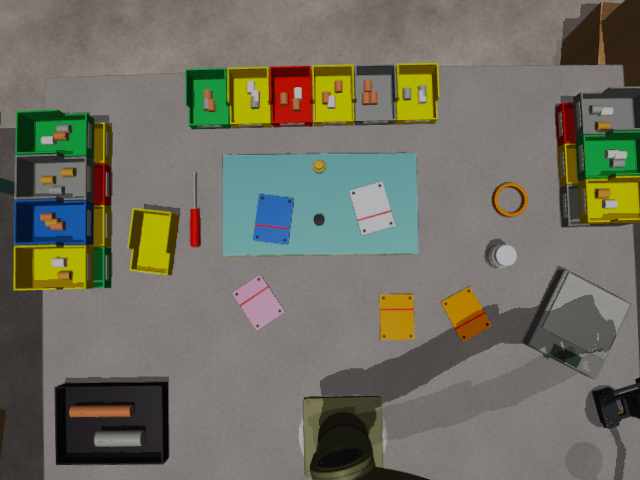

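View pics/side0.png

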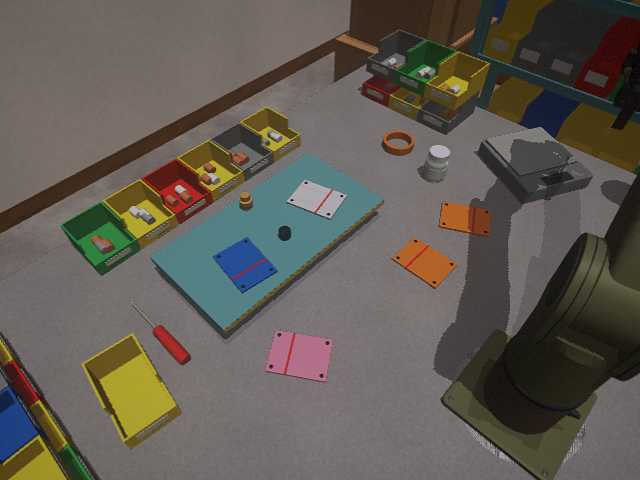

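The top view shows the aluminium plate at about (372,208), with its red line towards the front edge (row ~254). The blue plate is at (274,219), the coupling at (319,166) and the foot at (319,219).

```bash
cat > h.py <<'E'
import numpy as np,cv2
def K(s):
    f=240/np.tan(np.radians(s['fov_y'])/2); return f
def ray(s,uv):
    uv=np.atleast_2d(uv).astype(float); f=K(s)
    d=(uv-[s['cx'],s['cy']])/f; x=d.copy()
    for _ in range(10): x=d/(1+s['k1']*(x**2).sum(1,keepdims=True))
    return np.c_[x,np.ones(len(x))]
def onplane(s,uv,z):
    r=ray(s,uv)@s['R']; c=-s['R'].T@s['t']
    return c+r*((z-c[2])/r[:,2])[:,None]
def proj(s,X):
    p=np.atleast_2d(X)@s['R'].T+s['t']; x=p[:,:2]/p[:,2:]
    x=x*(1+s['k1']*(x**2).sum(1,keepdims=True)); return x*K(s)+[s['cx'],s['cy']]
def world(s):
    v,u=np.mgrid[0:480,0:640]; r=ray(s,np.c_[u.ravel(),v.ravel()])
    return ((r*s['depth'].reshape(-1,1)-s['t'])@s['R']).reshape(480,640,3)
def stand_mask(s):
    h=cv2.cvtColor(s['img'],cv2.COLOR_RGB2HSV).astype(int)
    W=world(s)
    return (abs(h[...,0]-88)<10)&(h[...,1]>70)&(abs(W[...,2]-.06)<.012)&(W[...,0]>.3)&(W[...,0]<.95)&(abs(W[...,1])<.45)
def biggest(m):
    n,l,st,_=cv2.connectedComponentsWithStats(m.astype(np.uint8)); return l==1+st[1:,4].argmax()
def rect(P,size):
    # fit fixed-orientation rectangle by minAreaRect in mm
    (c,wh,a)=cv2.minAreaRect((P[:,:2]*1000).astype(np.float32)); return c,wh,a
E
python3 - <<'E'
import pickle;from h import *
for n in('top','side'):
    s=pickle.load(open(n+'.pkl','rb')); W=world(s)
    m=biggest(stand_mask(s)); v,u=np.nonzero(m)
    P=onplane(s,np.c_[u,v],.06); print(n,'stand',m.sum(),rect(P,0),'depth z',np.median(W[m][:,2]))
    h=cv2.cvtColor(s['img'],cv2.COLOR_RGB2HSV).astype(int)
    # inside stand hull
    hull=np.zeros((480,640),np.uint8); cv2.fillConvexPoly(hull,cv2.convexHull(np.c_[u,v].astype(np.int32)),1)
    pl=(hull>0)&(h[...,1]<60)&(h[...,2]>110); pl=biggest(cv2.morphologyEx(pl.astype(np.uint8),cv2.MORPH_CLOSE,np.ones((7,7))))
    v,u=np.nonzero(pl); P=onplane(s,np.c_[u,v],.066); print('plate',pl.sum(),rect(P,0))
    red=cv2.dilate(pl.astype(np.uint8),np.ones((3,3)))>0
    red&=((h[...,0]<8)|(h[...,0]>172))&(h[...,1]>90)
    v,u=np.nonzero(red); P=onplane(s,np.c_[u,v],.066); print('red',red.sum(),rect(P,0), P.mean(0))
    for nm,lo,hi in(('foot',0,60),):
        k=(hull>0)&(h[...,2]<60); n_,l,st,c=cv2.connectedComponentsWithStats(k.astype(np.uint8))
        for i in range(1,n_):
            if st[i,4]>40: print('dark',st[i],onplane(s,c[i],.082 ))
    print(onplane(s,[[319,166]],.1) if n=='top' else onplane(s,[[246,197]],.1))
E
```

```text
top stand 15505 ((607.2522583007812, 46.801727294921875), (496.7415771484375, 257.3637390136719), 89.34839630126953) depth z 0.060798844914157074
plate 1727 ((591.670166015625, -85.03318786621094), (122.27140045166016, 92.1711196899414), 14.625919342041016)
red 44 ((572.1505737304688, -89.64430236816406), (3.158172607421875, 87.90443420410156), 14.716745376586914) [ 0.57277264 -0.09141579  0.066     ]
dark [314 215  10  10  84] [[0.56320443 0.05024647 0.082     ]]
[[0.69489668 0.04603494 0.1       ]]
side stand 14682 ((604.3676147460938, 46.23454284667969), (501.4244384765625, 260.1602783203125), 89.22362518310547) depth z 0.06055231958821521
plate 1299 ((589.89794921875, -88.26834869384766), (121.85655212402344, 90.75408935546875), 14.422812461853027)
red 50 ((570.7305297851562, -91.78311920166016), (4.334519863128662, 87.38443756103516), 14.630270004272461) [ 0.57092909 -0.09227961  0.066     ]
dark [279 226  12  15 150] [[0.55533644 0.05422591 0.082     ]]
dark [153 261  56  56  56] [[0.6015791  0.30197883 0.082     ]]
[[0.6887748  0.04772207 0.1       ]]
```

Call:
send_rows:
  series:
    - {"grip": 0.5, "dx": 32, "dy": -20}
    - {"grip": 0.5, "dx": 32, "dy": -20}
    - {"grip": 0.5, "dx": 32, "dy": -20}
    - {"grip": 0.5, "dx": 32, "dy": -20}
    - {"grip": 0.5, "dx": 32, "dy": -20}
    - {"grip": 0.5, "dx": 32, "dy": -20}
    - {"grip": 0.5, "dx": 32, "dy": -20}
    - {"grip": 0.5, "dx": 32, "dy": -20}
    - {"grip": 0.5, "dx": 32, "dy": -20}
    - {"grip": 0.5, "dx": 32, "dy": -20}
    - {"grip": 0.5, "dx": 32, "dy": -20}
    - {"grip": 0.5, "dx": 32, "dy": -20}
    - {"grip": 0.5, "dx": 32, "dy": -20}
    - {"grip": 0.5, "dx": 32, "dy": -20}
    - {"grip": 0.5, "dx": 32, "dy": -20}
    - {"grip": 0.5, "dx": 32, "dy": -20}
    - {"grip": 0.5, "dx": 32, "dy": -19}
    - {"grip": 0.5, "dx": 32, "dy": -19}
    - {"grip": 0.5, "dx": 32, "dy": -19}
    - {"grip": 0.5, "dx": 32, "dy": -17}

```text
schema error: expected keys grip, dx, dy, dz, turn
```

Call:
send_rows:
  series:
    - {"grip": 0.5}
    - {"grip": 0.5}
    - {"grip": 0.5}

```text
schema error: expected keys grip, dx, dy, dz, turn
```

Call:
send_rows:
  series:
    - {"grip": 0.5, "dx": 32, "dy": -20, "dz": 0, "turn": 0}
    - {"grip": 0.5, "dx": 32, "dy": -20, "dz": 0, "turn": 0}
    - {"grip": 0.5, "dx": 32, "dy": -20, "dz": 0, "turn": 0}
    - {"grip": 0.5, "dx": 32, "dy": -20, "dz": 0, "turn": 0}
    - {"grip": 0.5, "dx": 32, "dy": -20, "dz": 0, "turn": 0}
    - {"grip": 0.5, "dx": 32, "dy": -20, "dz": 0, "turn": 0}
    - {"grip": 0.5, "dx": 32, "dy": -20, "dz": 0, "turn": 0}
    - {"grip": 0.5, "dx": 32, "dy": -20, "dz": 0, "turn": 0}
    - {"grip": 0.5, "dx": 32, "dy": -20, "dz": 0, "turn": 0}
    - {"grip": 0.5, "dx": 32, "dy": -20, "dz": 0, "turn": 0}
    - {"grip": 0.5, "dx": 32, "dy": -20, "dz": 0, "turn": 0}
    - {"grip": 0.5, "dx": 32, "dy": -20, "dz": 0, "turn": 0}
    - {"grip": 0.5, "dx": 32, "dy": -20, "dz": 0, "turn": 0}
    - {"grip": 0.5, "dx": 32, "dy": -20, "dz": 0, "turn": 0}
    - {"grip": 0.5, "dx": 32, "dy": -20, "dz": 0, "turn": 0}
    - {"grip": 0.5, "dx": 32, "dy": -20, "dz": 0, "turn": 0}
    - {"grip": 0.5, "dx": 32, "dy": -19, "dz": 0, "turn": 0}
    - {"grip": 0.5, "dx": 32, "dy": -19, "dz": 0, "turn": 0}
    - {"grip": 0.5, "dx": 32, "dy": -19, "dz": 0, "turn": 0}
    - {"grip": 0.5, "dx": 32, "dy": -17, "dz": 0, "turn": 0}

```text
clock: 2.3
tool_pos: [0.6782, -0.0633, 0.2387]
eef_rot: [0.992, 0.125, -0.0, -0.0]
contact_force: [0.5, -0.6, 0.6]
opening: 0.5
```

Call:
send_rows:
  series:
    - {"grip": 0.5, "dx": 0, "dy": 0, "dz": 0, "turn": 0}
    - {"grip": 0.5, "dx": 0, "dy": 0, "dz": 0, "turn": 0}
    - {"grip": 0.5, "dx": 0, "dy": 0, "dz": 0, "turn": 0}

```text
clock: 2.6
tool_pos: [0.6764, -0.0667, 0.2385]
eef_rot: [0.992, 0.124, -0.001, 0.001]
contact_force: [0.3, 0.2, -0.4]
opening: 0.502
```

Call:
send_rows:
  series:
    - {"grip": 0.5, "dx": 0, "dy": 0, "dz": 30, "turn": 0}
    - {"grip": 0.5, "dx": 0, "dy": 0, "dz": 30, "turn": 0}
    - {"grip": 0.5, "dx": 0, "dy": 0, "dz": 30, "turn": 0}
    - {"grip": 0.5, "dx": 0, "dy": 0, "dz": 30, "turn": 0}
    - {"grip": 0.5, "dx": 0, "dy": 0, "dz": 20, "turn": 0}
    - {"grip": 0.5, "dx": 0, "dy": 0, "dz": 20, "turn": 0}
    - {"grip": 0.5, "dx": 0, "dy": 0, "dz": 5, "turn": 0}
    - {"grip": 0.5, "dx": 0, "dy": 0, "dz": 0, "turn": 0}
    - {"grip": 0.5, "dx": 0, "dy": 0, "dz": 0, "turn": 0}
    - {"grip": 0.5, "dx": 0, "dy": 0, "dz": 0, "turn": 0}

```text
clock: 3.6
tool_pos: [0.6782, -0.0653, 0.0752]
eef_rot: [0.992, 0.125, 0.001, 0.0]
contact_force: [0.2, -0.2, -0.1]
opening: 0.503
```

```bash
python3 - <<'E'
from plant import *
from h import *
st=get_state();print(st['tool_pos'],st['eef_rot'],st['contact_force'])
a=snapshot('side');b=snapshot('top')
x=cv2.resize(a['img'][140:290,230:430],None,fx=4,fy=4)
cv2.imwrite('pics/s1.png',x[...,::-1])
x=cv2.resize(b['img'][130:270,300:440],None,fx=4,fy=4)
cv2.imwrite('pics/t1.png',x[...,::-1])
E
```

```text
[ 0.67819368 -0.06533267  0.07519616] [9.92172976e-01 1.24865152e-01 1.17706094e-03 3.06178367e-04] [ 0.23176902 -0.21619571 -0.14422517]
```

View pics/s1.png

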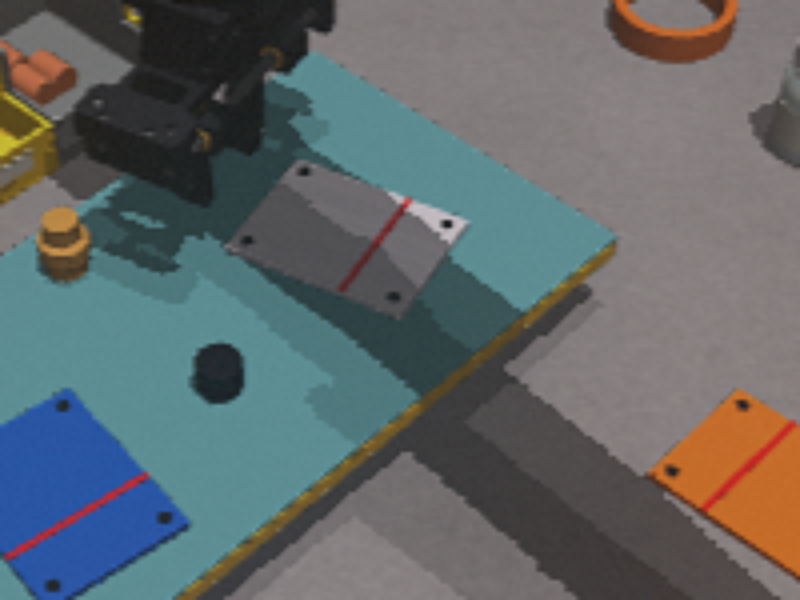

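View pics/t1.png

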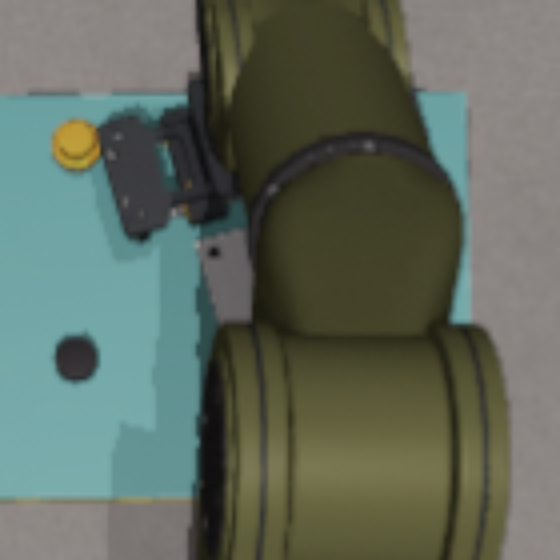

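The side view (4x crop) shows the fingers behind the plate's rear end, clear of the plate and of the coupling. Next I lower to just above the board.

Call:
send_rows:
  series:
    - {"grip": 0.5, "dx": 0, "dy": 0, "dz": 4, "turn": 0}
    - {"grip": 0.5, "dx": 0, "dy": 0, "dz": 4, "turn": 0}
    - {"grip": 0.5, "dx": 0, "dy": 0, "dz": 2, "turn": 0}
    - {"grip": 0.5, "dx": 0, "dy": 0, "dz": 2, "turn": 0}
    - {"grip": 0.5, "dx": 0, "dy": 0, "dz": 0, "turn": 0}
    - {"grip": 0.5, "dx": 0, "dy": 0, "dz": 0, "turn": 0}
    - {"grip": 0.5, "dx": 0, "dy": 0, "dz": 0, "turn": 0}

```text
clock: 4.4
tool_pos: [0.6775, -0.0649, 0.0618]
eef_rot: [0.992, 0.125, 0.0, 0.0]
contact_force: [-0.0, 0.4, 0.3]
opening: 0.497
```

```bash
python3 - <<'E'
from plant import *
from h import *
for i in range(4):
    a=snapshot('side'); st=get_state();print(st['tool_pos'],st['contact_force'])
E
```

```text
[ 0.6774493  -0.06495942  0.06182788] [ 0.31073274  0.55880596 -0.46161576]
[ 0.67743488 -0.06497617  0.06186526] [-0.41001864  0.13635089 -0.31818386]
[ 0.67744342 -0.06497224  0.06188674] [-0.04218156 -0.84570357 -0.04914192]
[ 0.67740958 -0.06493981  0.06184741] [-0.60960136 -0.30650984  0.42246032]
```

Call:
send_rows:
  series:
    - {"grip": 0.5, "dx": -4, "dy": 0, "dz": 0, "turn": 0}
    - {"grip": 0.5, "dx": -4, "dy": 0, "dz": 0, "turn": 0}
    - {"grip": 0.5, "dx": -4, "dy": 0, "dz": 0, "turn": 0}
    - {"grip": 0.5, "dx": -4, "dy": 0, "dz": 0, "turn": 0}
    - {"grip": 0.5, "dx": -4, "dy": 0, "dz": 0, "turn": 0}
    - {"grip": 0.5, "dx": -4, "dy": 0, "dz": 0, "turn": 0}
    - {"grip": 0.5, "dx": -4, "dy": 1, "dz": 0, "turn": 0.014}
    - {"grip": 0.5, "dx": -4, "dy": 1, "dz": 0, "turn": 0.014}
    - {"grip": 0.5, "dx": -4, "dy": 1, "dz": 0, "turn": 0.014}
    - {"grip": 0.5, "dx": -4, "dy": 1, "dz": 0, "turn": 0.014}
    - {"grip": 0.5, "dx": -4, "dy": 1, "dz": 0, "turn": 0.014}
    - {"grip": 0.5, "dx": -4, "dy": 1, "dz": 0, "turn": 0.014}
    - {"grip": 0.5, "dx": -4, "dy": 1, "dz": 0, "turn": 0.014}
    - {"grip": 0.5, "dx": -4, "dy": 1, "dz": 0, "turn": 0.014}
    - {"grip": 0.5, "dx": -4, "dy": 1, "dz": 0, "turn": 0.014}
    - {"grip": 0.5, "dx": 0, "dy": 0, "dz": 0, "turn": 0}
    - {"grip": 0.5, "dx": 0, "dy": 0, "dz": 0, "turn": 0}

```text
clock: 6.3
tool_pos: [0.62, -0.0868, 0.0616]
eef_rot: [0.998, 0.062, -0.001, 0.0]
contact_force: [0.0, 0.0, -0.2]
opening: 0.5
```

```bash
cat >> h.py <<'E'
def fitplate(s,guess,tag,zoom=True):
    """fit the plate yaw/centre from aluminium-grey pixels + red line near guess"""
    from scipy.optimize import minimize
    h=cv2.cvtColor(s['img'],cv2.COLOR_RGB2HSV).astype(int)
    red=((h[...,0]<8)|(h[...,0]>172))&(h[...,1]>90)&(h[...,2]>50)
    v,u=np.nonzero(red); P=onplane(s,np.c_[u,v],.066)
    c,si=np.cos(guess[2]),np.sin(guess[2])
    d=P[:,:2]-guess[:2]; L=np.c_[d@[c,si],d@[-si,c]]
    k=(abs(L[:,0]+.02)<.02)&(abs(L[:,1])<.06); P=P[k,:2]
    r=cv2.minAreaRect((P*1000).astype(np.float32)); 
    vx,vy,x0,y0=cv2.fitLine((P*1000).astype(np.float32),cv2.DIST_HUBER,0,.01,.01).ravel()
    t=(P*1000-[x0,y0])@[vx,vy]
    print(tag,'red n',k.sum(),'rect',r,'dir',np.arctan2(-vx,vy) if vy>0 else np.arctan2(vx,-vy),'ends',[x0+t.min()*vx,y0+t.min()*vy],[x0+t.max()*vx,y0+t.max()*vy])
E
python3 - <<'E'
from plant import *
from h import *
st=get_state();print(st['clock'],st['tool_pos'],st['eef_rot'],st['contact_force'])
a=snapshot('side'); q=st['eef_rot']; yaw=2*np.arctan2(q[1],q[0]);print(yaw)
p=st['tool_pos'][:2]-.069*np.array([np.cos(yaw),np.sin(yaw)])
print(p);fitplate(a,[*p,yaw],'side')
x=cv2.resize(a['img'][140:290,230:430],None,fx=4,fy=4)
cv2.imwrite('pics/s2.png',x[...,::-1])
E
```

```text
6.3 [ 0.61995241 -0.08680048  0.06160255] [ 9.98053623e-01  6.23591292e-02 -5.51332021e-04  3.76289051e-05] [ 0.01070137  0.02480578 -0.24778076]
0.12479925037406486
[ 0.55148905 -0.09538929]
side red n 45 rect ((530.9502563476562, -98.9186019897461), (3.8852381706237793, 87.33931732177734), 6.282033443450928) dir 0.11445924 ends [np.float64(525.5015404478958), np.float64(-55.58787850723612)] [np.float64(535.4764455659988), np.float64(-142.35507624983694)]
```

View pics/s2.png

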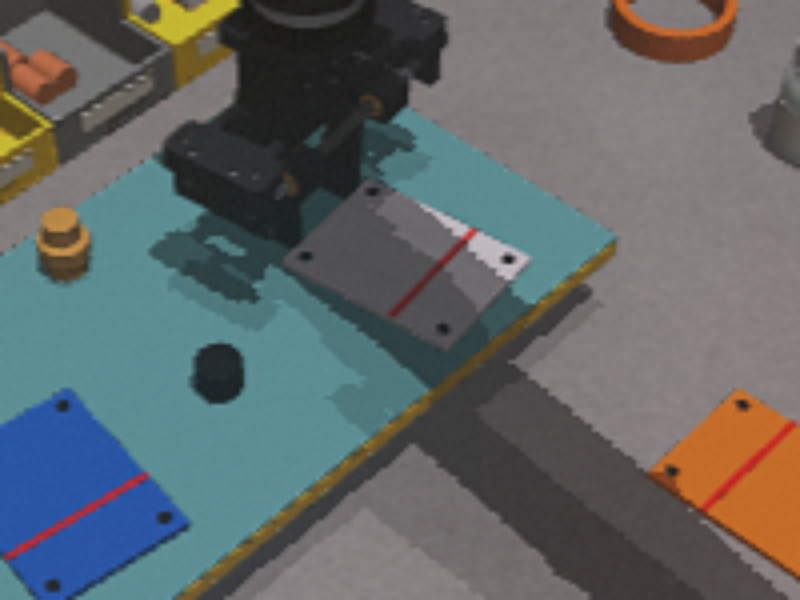

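The plate is following the fingers. In the side view its line is at crop (390,315)-(473,232), with about 58 mm to go.

Call:
send_rows:
  series:
    - {"grip": 0.5, "dx": -4, "dy": 0.8, "dz": 0, "turn": 0.012}
    - {"grip": 0.5, "dx": -4, "dy": 0.8, "dz": 0, "turn": 0.012}
    - {"grip": 0.5, "dx": -4, "dy": 0.8, "dz": 0, "turn": 0.012}
    - {"grip": 0.5, "dx": -4, "dy": 0.8, "dz": 0, "turn": 0.012}
    - {"grip": 0.5, "dx": -4, "dy": 0.8, "dz": 0, "turn": 0.012}
    - {"grip": 0.5, "dx": -4, "dy": 0.8, "dz": 0, "turn": 0.012}
    - {"grip": 0.5, "dx": -4, "dy": 0.8, "dz": 0, "turn": 0.012}
    - {"grip": 0.5, "dx": -4, "dy": 0.8, "dz": 0, "turn": 0.012}
    - {"grip": 0.5, "dx": -4, "dy": 0.8, "dz": 0, "turn": 0.012}
    - {"grip": 0.5, "dx": -4, "dy": 0.8, "dz": 0, "turn": 0.012}
    - {"grip": 0.5, "dx": -4, "dy": 0.8, "dz": 0, "turn": 0.012}
    - {"grip": 0.5, "dx": -4, "dy": 0, "dz": 0, "turn": 0}
    - {"grip": 0.5, "dx": 0, "dy": 0, "dz": 0, "turn": 0}
    - {"grip": 0.5, "dx": 0, "dy": 0, "dz": 0, "turn": 0}

```text
clock: 7.75
tool_pos: [0.5729, -0.0982, 0.0617]
eef_rot: [1.0, -0.004, -0.0, -0.0]
contact_force: [-1.3, 0.4, -0.2]
opening: 0.501
```

```bash
cat > look.py <<'E'
import sys
from plant import *
from h import *
st=get_state();print(st['clock'],st['tool_pos'],st['eef_rot'],st['contact_force'])
q=st['eef_rot']; yaw=2*np.arctan2(q[1],q[0]);print('yaw',yaw)
p=st['tool_pos'][:2]-.069*np.array([np.cos(yaw),np.sin(yaw)])
if len(sys.argv)>2: p=np.array([.495,-.104]);yaw=-.01
for n in('side','top'):
    a=snapshot(n)
    try: fitplate(a,[*p,yaw],n)
    except Exception as e: print(n,'none')
    # front edge: stand-teal boundary away from plate, per y bin, on z=.06
    W=stand_mask(a); v,u=np.nonzero(W); P=onplane(a,np.c_[u,v],.06)
    E=[]
    for y in np.arange(-.2,.29,.005):
        k=abs(P[:,1]-y)<.0025
        if k.sum()>5 and not(-.17<y<-.04): E.append((P[k,0].min(),y))
    E=np.array(E); m=E[:,0]<np.median(E[:,0])+.006; 
    for _ in range(3):
        c=np.polyfit(E[m,1],E[m,0],1); m=abs(E[:,0]-np.polyval(c,E[:,1]))<.003
    print(n,'edge slope',c[0],'x at -.06,-.10,-.15',np.polyval(c,[-.06,-.10,-.15]),m.sum())
    r=(a['img'][140:290,230:430] if n=='side' else a['img'][130:270,300:440])
    cv2.imwrite(f'pics/{n}{sys.argv[1]}.png',cv2.resize(r,None,fx=4,fy=4)[...,::-1])
E
python3 look.py 3
```

```text
7.75 [ 0.57292278 -0.09822963  0.06174885] [ 9.99993686e-01 -3.54438037e-03 -2.55292948e-04 -1.37250036e-05] [-1.2580762   0.39007389 -0.21322505]
yaw -0.007088775810679951
side red n 52 rect ((482.0767822265625, -98.4811782836914), (88.80226135253906, 4.765082359313965), 89.62528991699219) dir -0.0064700404 ends [np.float64(481.45187246957704), np.float64(-142.87908604461467)] [np.float64(482.02642234822866), np.float64(-54.078733610893735)]
side edge slope 0.01239098590784901 x at -.06,-.10,-.15 [0.47421038 0.47371474 0.47309519] 72
top red n 4 rect ((483.348876953125, -53.96199035644531), (2.5342533588409424, 2.5452208518981934), 88.52057647705078) dir 0.7602605 ends [np.float64(482.1113591613109), np.float64(-52.660618735979256)] [np.float64(484.58645648966007), np.float64(-55.263388759631354)]
top edge slope 0.016922114678312953 x at -.06,-.10,-.15 [0.47816625 0.47748936 0.47664326] 66
```

View pics/side3.png

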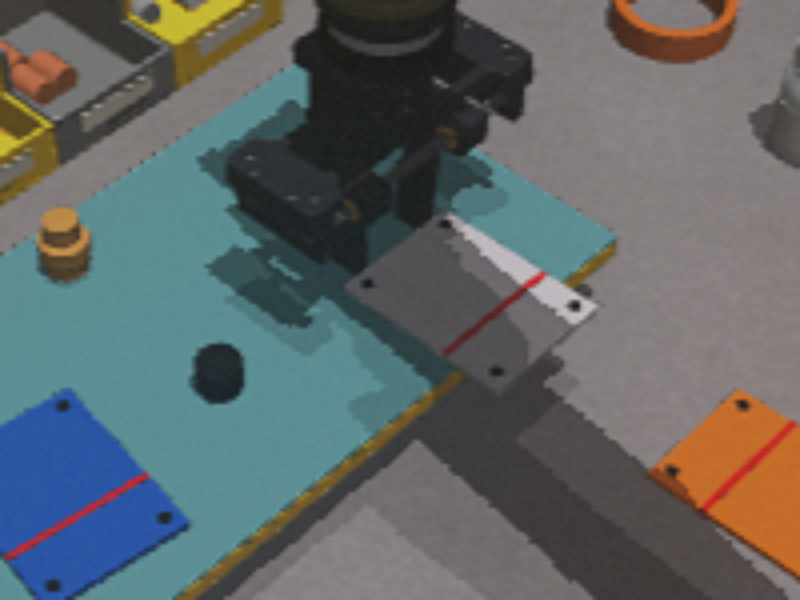

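About 8–9 mm remains: in the side view the line is at x≈481.8 and the edge at ≈472.5–473.5. I'll push in fine steps, then back off and check with both cameras.

Call:
send_rows:
  series:
    - {"grip": 0.5, "dx": -2, "dy": 0.2, "dz": 0, "turn": 0.003}
    - {"grip": 0.5, "dx": -2, "dy": 0.2, "dz": 0, "turn": 0.003}
    - {"grip": 0.5, "dx": -2, "dy": 0, "dz": 0, "turn": 0}
    - {"grip": 0.5, "dx": -1, "dy": 0, "dz": 0, "turn": 0}
    - {"grip": 0.5, "dx": 0, "dy": 0, "dz": 0, "turn": 0}
    - {"grip": 0.5, "dx": 0, "dy": 0, "dz": 0, "turn": 0}
    - {"grip": 0.5, "dx": 0, "dy": 0, "dz": 0, "turn": 0}

```text
clock: 8.55
tool_pos: [0.566, -0.0986, 0.0617]
eef_rot: [1.0, -0.007, -0.0, 0.0]
contact_force: [-0.2, -0.9, -1.1]
opening: 0.5
```

```bash
python3 look.py 4
```

```text
8.55 [ 0.56600144 -0.09863901  0.06167532] [ 9.99978278e-01 -6.58700564e-03 -2.28883136e-04  5.06265021e-05] [-0.18855044 -0.90664721 -1.09788678]
yaw -0.013174106905007154
side red n 52 rect ((475.4543762207031, -99.18698120117188), (88.65281677246094, 4.18278694152832), 88.96586608886719) dir -0.01744659 ends [np.float64(474.6832721546474), np.float64(-143.5066315512559)] [np.float64(476.2298821428201), np.float64(-54.86737044110382)]
side edge slope 0.012263840688457529 x at -.06,-.10,-.15 [0.4742053  0.47371475 0.47310155] 72
top red n 2 rect ((477.009521484375, -53.797969818115234), (2.533503293991089, 0.0), -91.29899597167969) dir -0.022725537 ends [np.float64(476.98073631735537), np.float64(-55.06439581258587)] [np.float64(477.03830657872373), np.float64(-52.5315470208585)]
top edge slope 0.01730257694558456 x at -.06,-.10,-.15 [0.47813458 0.47744248 0.47657735] 66
```

Call:
send_rows:
  series:
    - {"grip": 0.5, "dx": 5, "dy": 0, "dz": 0, "turn": 0}
    - {"grip": 0.5, "dx": 10, "dy": 0, "dz": 0, "turn": 0}
    - {"grip": 0.5, "dx": 10, "dy": 0, "dz": 0, "turn": 0}
    - {"grip": 0.5, "dx": 0, "dy": 0, "dz": 0, "turn": 0}
    - {"grip": 0.5, "dx": 0, "dy": 0, "dz": -30, "turn": 0}
    - {"grip": 0.5, "dx": 0, "dy": 0, "dz": -40, "turn": 0}
    - {"grip": 0.5, "dx": 0, "dy": 0, "dz": -40, "turn": 0}
    - {"grip": 0.5, "dx": 0, "dy": 0, "dz": -40, "turn": 0}
    - {"grip": 0.5, "dx": 0, "dy": 40, "dz": 0, "turn": 0}
    - {"grip": 0.5, "dx": 0, "dy": 40, "dz": 0, "turn": 0}
    - {"grip": 0.5, "dx": 0, "dy": 40, "dz": 0, "turn": 0}
    - {"grip": 0.5, "dx": 0, "dy": 40, "dz": 0, "turn": 0}
    - {"grip": 0.5, "dx": 0, "dy": 40, "dz": 0, "turn": 0}
    - {"grip": 0.5, "dx": 0, "dy": 40, "dz": 0, "turn": 0}
    - {"grip": 0.5, "dx": -20, "dy": 40, "dz": 0, "turn": 0}
    - {"grip": 0.5, "dx": -20, "dy": 40, "dz": 0, "turn": 0}
    - {"grip": 0.5, "dx": 0, "dy": 0, "dz": 0, "turn": 0}
    - {"grip": 0.5, "dx": 0, "dy": 0, "dz": 0, "turn": 0}

```text
clock: 10.45
tool_pos: [0.5453, -0.4198, 0.2113]
eef_rot: [1.0, -0.008, -0.001, -0.0]
contact_force: [-0.8, 0.5, -0.2]
opening: 0.499
```

```bash
python3 look.py 5 x
```

```text
10.45 [ 0.54528433 -0.41977098  0.21133019] [ 9.99965241e-01 -8.31529240e-03 -6.09134169e-04 -5.04183358e-05] [-0.83459642  0.5440697  -0.17178364]
yaw -0.016630779572449662
side red n 53 rect ((475.46868896484375, -98.39442443847656), (90.23819732666016, 4.18278694152832), 88.96586608886719) dir -0.01917048 ends [np.float64(474.62648751016627), np.float64(-143.5056541325373)] [np.float64(476.35632684852965), np.float64(-53.28216901054448)]
side edge slope 0.012491517267152245 x at -.06,-.10,-.15 [0.47419382 0.47369416 0.47306958] 72
top red n 35 rect ((476.06072998046875, -95.61187744140625), (86.18284606933594, 0.00037467479705810547), 88.69987487792969) dir -0.02269192 ends [np.float64(475.0830496761353), np.float64(-138.6922103985004)] [np.float64(477.03853620294706), np.float64(-52.53155077580723)]
top edge slope 0.013442637951429621 x at -.06,-.10,-.15 [0.4789209  0.47838319 0.47771106] 72
```

View pics/side5.png

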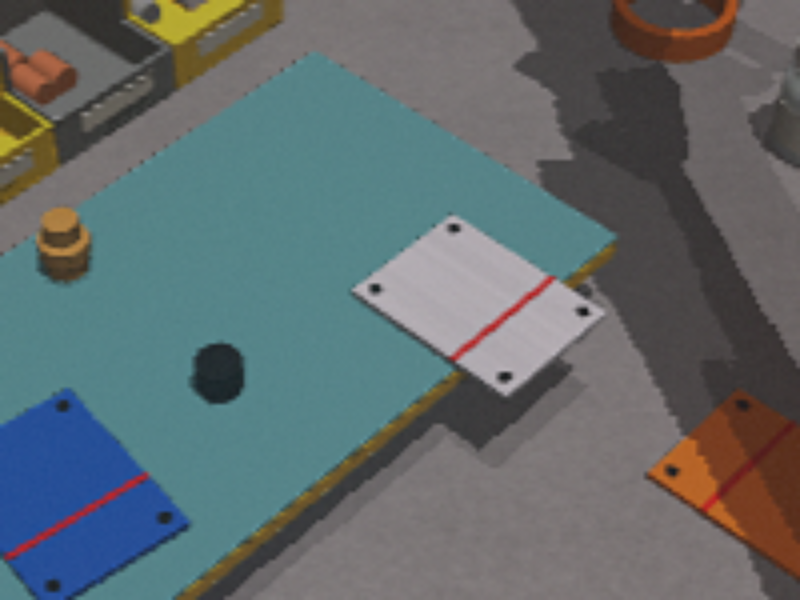

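View pics/top5.png

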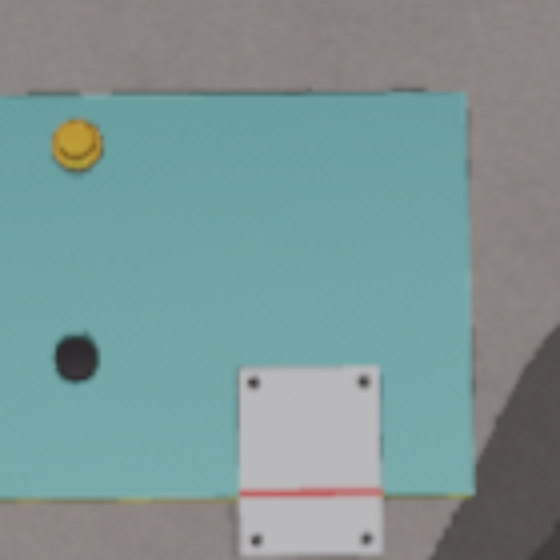

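Both cameras show the line practically on the edge. I'll run one subpixel check before handing in.

```bash
python3 - <<'E'
from plant import *
from h import *
from scipy.ndimage import map_coordinates
xs=np.arange(.455,.500,.0005)
for n in('side','top'):
    s=snapshot(n); im=s['img'].astype(float)
    def prof(y0,z):
        X=np.c_[xs,y0+.0125*(xs-.475)*-1,np.full_like(xs,z)]; p=proj(s,X)
        return np.stack([map_coordinates(im[...,c],[p[:,1],p[:,0]],order=1) for c in range(3)],1)
    L=[]
    for y in np.arange(-.138,-.058,.004):
        P=prof(y,.066); r=P[:,0]-P[:,1]; r=np.clip(r-np.median(r)-10,0,None); L.append((y,(r*xs).sum()/r.sum()))
    E=[]
    for y in np.r_[np.arange(-.195,-.16,.004),np.arange(-.03,.25,.004)]:
        P=prof(y,.06); t=P[:,2]-P[:,0]   # teal: blue>red
        hi=np.median(t[xs>.487]); lo=t[xs<.474].min(); mid=(hi+max(lo,min(lo,0)))/2
        lo0=np.median(t[xs<.462]); mid=(hi+lo0)/2
        k=np.nonzero(t<mid)[0]; 
        if len(k): E.append((y,xs[k.max()]))
    L=np.array(L);E=np.array(E)
    cl=np.polyfit(L[:,0],L[:,1],1);ce=np.polyfit(E[:,0],E[:,1],1)
    for y in(-.143,-.054): print(n,y,'line-edge mm',1000*(np.polyval(cl,y)-np.polyval(ce,y)), 'edge',np.polyval(ce,y))
    print(np.std(E[:,1]-np.polyval(ce,E[:,0])),np.std(L[:,1]-np.polyval(cl,L[:,0])))
E
```

```text
side -0.143 line-edge mm 2.693998714153434 edge 0.4723806611672321
side -0.054 line-edge mm 2.7678692528936844 edge 0.47354400752773257
0.0003060249858488085 0.00027188812829109484
top -0.143 line-edge mm 1.7163890172676166 edge 0.47469102838486005
top -0.054 line-edge mm 1.0795049359290654 edge 0.47594716774622203
0.0005003065230118844 0.00013208752409753054
```

```bash
python3 - <<'E'
from plant import *
from h import *
import pickle
a=pickle.load(open('side.pkl','rb'));b=snapshot('side')
cv2.imwrite('pics/side6.png',b['img'][...,::-1])
print(get_state()['contact_force']); finish_job()
E
```

```text
[-0.04271475  0.3502819   0.04613649]
the job is handed in; nothing more can be done
```

View pics/side6.png

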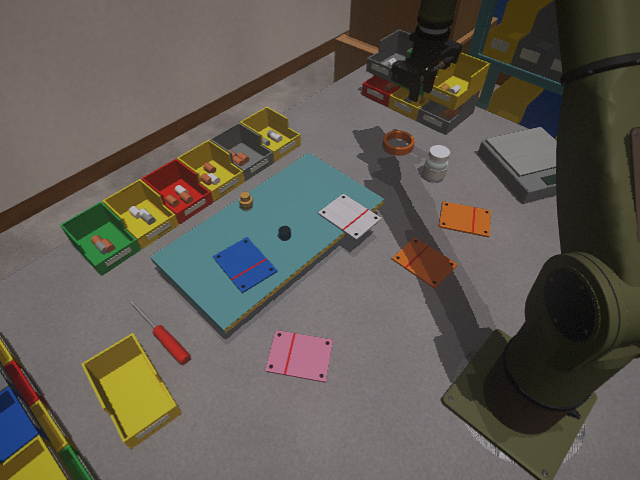

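I slid the aluminium plate about 96 mm forward and turned it about 15° with both fingertips behind its rear edge. Its red line now lies along the stand's yellow front edge, and I handed the job in at about 10.6 s.

- **Line position:** in the last subpixel check the whole line was on the stand side of the edge, within the 6 mm limit. The side camera put it about 2.7 mm in at both ends. The top camera put it about 1.7 mm in at the right end and 1.1 mm at the left.
- **Where checks disagreed:** the two cameras differ by 1 to 1.7 mm, within the stated 2 mm calibration. An earlier, coarser fit from the top camera had put the line about 1 mm past the edge; I trusted the subpixel result and made no further push.
- **Plate flat:** it looks flat in both views; I did not measure its tilt or height.
- **Other things:** the blue plate, coupling, foot, bin, jar, tape and screwdriver look to be where they began in the final side picture. I compared them by eye only.
- **Robot:** it was clear of everything, with force readings at noise level.

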